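# Dispense a pill into the handled pot

## Robot

A 6-joint arm with a two-finger parallel gripper is mounted at the origin on a cart in front of the work surface, level with it; the furniture and walls round the work are solid. World frame = base frame: x ahead of the robot, y to its left, z up, the work surface at z = 0. Lengths are in mm, angles in rad, forces in N, time in s.
With the tool pointing down it reaches from about 275 to 750 mm from the base axis. Payload 10.2 kg.
Tool frame: the origin (TCP) lies midway between the tips of the shut fingers; the grasp point (between the pads) lies 19 mm behind it; z points along the fingers, y is the line along which they close (so a half turn about z gives the same grasp; the last joint's range is limited). The gripper opens to 85 mm and grips with 20 to 120 N. Pads are 22 mm wide; open, the fingers measure 114 mm over their backs; the gripper's body (76 mm by 85 mm) begins 54 mm behind the grasp point. The pads swing forward as they close: fully open they stand 13 mm farther back than shut.
Start: joints at [-1.472, 0.313, 1.498, -0, 1.331, -0.223], TCP at [166.031, -498.061, 231.294] pointing down, gripper open.
Joint ranges: [-2.94, 2.94], [-0.97, 2.17], [0.19, 2.56], [-1.23, 4.37], [0.02, 3.11], [-2.88, 2.88]. Speed limits (rad/s): [2.39, 2.39, 3.01, 3.14, 3.14, 3.14].

## Interface

Orientations are given as a unit quaternion [w, x, y, z].
In Python, from rig import ctrl gives the robot as it stands.
- The arm moves only by the tool arm_command, never from a script. Its argument "increments" is a list of rows, each an object with "dr": the turn, a rotation vector about the tool's x, y, z in units of pi/4 rad (1.0 is pi/4 rad), a list of three; "offset": the shift along the tool's x, y, z in units of 120 mm (1.0 is 120 mm), a list of three; "hand": the opening, from -1 (shut) to 1 (fully open). A call has 1 to 8 rows; each row shifts and turns the commanded pose from where the row before left it, along the tool's axes as they then stand; what a row does not reach is not made up. A row lasts 1/10 s, in which the tool goes at most 50 mm and 8.59 degrees, less where a joint would pass 70% of its speed; a pose out of reach is approached as far as the arm can. A call with a number of a shift or a turn outside -1 to 1 is refused whole. A call with a gripper value outside its range is refused whole. The fingers move at their own pace and stop on an object; "grip_force" is the grip in N (left out, the last holds). Time passes only in rows, so rows that do not move let the fingers close. It gives the time, the measured TCP pose, the force, the opening and the grip force at its end, in the units of the state.
- ctrl.sense(): the state, without advancing time (a new reading comes with each control period).
- ctrl.capture(name): name is "scene" or "side" or "wrist"; returns the picture (480x640x3 uint8, red, green, blue); there is no depth.
- ctrl.camera_info(name): a dict with "K" (3x3 intrinsics, pixels), "dist" ([k1, k2, p1, p2, k3] as OpenCV has them; the pictures are not rectified), "R" (3x3) and "t" (3): a world point X has camera coordinates R X + t. Camera axes: x right, y down, z forward; pixel columns grow to the right and rows downward; lengths in mm; the calibration is good to about 2 mm. A picture is of the moment at which its call begins: read the wrist's pose just before it. camera_info takes no time and is no camera call; for the wrist camera it gives the pose at the moment of the call.
- ctrl.finish_job(): hands the job in; it is judged then, once.
The state is a dict: "time_s": time; "joints": joint angles; "dq": joint speeds; "tau": joint torques, N m; "eef_pos": TCP position; "ee_rot": TCP orientation; "force": force on the tool from outside, world axes, zero at the start; "wrist_torque": the same for the moment, N m; "grip_width": opening from 0.0 (shut) to 1.0 (fully open); "grip_force": force on a finger pad.
Only numpy, scipy, OpenCV 4.12 (cv2) and the standard library are available. Lean on these libraries where they do the work, as an engineer would, in place of code of your own. Each camera call takes 0.05 s, during which the arm holds its last target. There are 200 camera calls.

## Task

Dispense the pill into the steel pot: lift the handled pot off its round stand, set it down upright on the table centred under the dispenser's spout and let go of it. Then press the dispenser's spring plunger all the way down to its stop so that the pill rolls out into the pot, and let the plunger come back up. Leave the pot standing there with the pill in it, and do not disturb the small screw-lid jar, the stamp or the vial.

Things in the scene. Friction and masses are not known exactly. Their poses are not given: they have to be found in the camera images.
- pot: Open round steel pot, 72 mm outer diameter, 46 mm tall, wall 3, floor 4 mm, 150 g, at first on the stand. Origin: centre of its underside; z up. Its loop handle points along its own -x: a strip 10 mm wide (along y) reaching to 74 mm from the pot's axis, 8 to 44 mm above the underside; best pinched across y, 58 to 62 mm from the axis.
- stand: Fixed round wooden pedestal, 80 mm across its foot, flat top 72 mm across and 40 mm above the table. Origin: centre of its foot, on the table.
- dispenser: Fixed pill dispenser, 179 mm high: grey column on a base, a sloping aluminium chute ending in a spout, a plunger on top. Origin: on the table right under the spout, where the pot has to stand. Its +x points back from the spout: base 76 mm wide at x 46 to 128 mm, column at 94 to 114 mm; chute 28 mm wide, front wall at x -20 mm, 60 to 84 mm above the table there, rising to the back.
- spout (a point): Middle of the spout's open lower mouth (about 32 by 22 mm inside), 60 mm above the table; the pill falls straight down from here.
- plunger_head (a point): Top centre of the plunger's round black head (24 mm flat top, 32 mm across at its widest), 179 mm above the table when up and 58 mm behind the spout along the dispenser's +x. It moves straight down with the plunger.
- plunger (a joint): Plunger travel in m: 0 fully up, 0.016 at its stop. A spring pushes it back up (about 4 N at the top, 9 N at the stop). At the stop the gate that holds the pill lies below the chute's floor.
- pill_center (a point): Centre of the cream-coloured ball-shaped pill, 18 mm diameter, 12 g, which lies in the chute behind the plunger's gate.
- pill_press: Fixed tall green hand press of the room, an obstacle left of the work: 297 mm high, from its origin (on the table) 100 mm towards the robot to 100 mm behind, 62 mm to either side. Pass over it (fingertips above 0.31 m) or round it.
- jar: Small white-capped screw-lid jar, 48 mm diameter, 40 mm tall, a loose bystander. Origin: centre of its underside.
- stamp: Stamp with a wooden block 20 x 32 mm and a dark turned handle, 54 mm tall, a loose bystander. Origin: centre of its underside.
- vial: Golden screw-cap vial, 22 mm diameter, 29 mm tall, a loose bystander. Origin: centre of its underside.

How it is judged (in metres and radians):
On the way, in this order (a step that is already met when the one before it is completed fails the run):
1. the pot stands upright on the table, within 20 mm of centred under the spout, and has been let go (horizontal distance between pot and spout below 0.02 m and height (world z) of pot below 0.006 m and angle between pot's own z axis and vertical below 0.12 rad and contact force between the fingers and pot below 0.1 N and linear speed of pot below 0.02 m/s), for 0.2 s.
2. the plunger is pressed down to its stop (14.5 of 16 mm or more) (value of joint plunger above 0.0145 m), for 0.1 s.
At the end, for the whole second after the job is handed in: The pill lies on the floor of the pot; the pot stands still and upright (within 7 degrees) on the table, its axis within 30 mm of the spout's; the plunger is back up (within 3 mm) (horizontal distance between pill_center and pot below 0.03 m and z of pill_center in the frame of pot between 0.005 and 0.025 m and horizontal distance between pot and spout below 0.03 m and height (world z) of pot below 0.006 m and angle between pot's own z axis and vertical below 0.12 rad and linear speed of pot below 0.02 m/s and value of joint plunger below 0.003 m); the robot touches nothing.
It fails at once if the jar, the stamp or the vial is moved by more than 30 mm or knocked over (distance of any of jar, stamp, vial from where it was at the start of the episode above 0.03 m or angle between any of jar, stamp, vial's own z axis and vertical above 0.7 rad).
It also fails if it takes over 53 s, if anything falls off the work surface, if the arm or the gripper's body presses on something with over 40 N, if the wrist force passes 120 N, or if a joint passes its speed limit or range.

## Working session

There is one attempt and no reset: what is moved stays moved. The work goes in short steps, Python scripts to look and compute and a tool call to move; the robot and the scene stay as the last step left them, time stands still between calls to the robot, and variables do not carry over. Pictures are saved under pics/ and viewed, at most 12 in all, crops included, and the job is handed in when it is done.

Besides the shell and the picture viewer there is one more tool, called as name([rows], argument=value, ...), one row to a line, values as JSON. arm_command: Moves the arm, as the interface text tells. Shifts and turns lie within -1 to 1; 1 stands for 120 mm of shift or pi/4 rad of turn. Its arguments: {"type":"object","properties":{"increments":{"type":"array"},"grip_force":{"type":"number"}},"required":["increments"]}

```bash
mkdir -p pics; python3 - <<'E'
from rig import ctrl
import cv2
print(ctrl.sense())
for n in ("scene","side"):
    im=ctrl.capture(n); cv2.imwrite(f"pics/{n}0.png",im[:,:,::-1]); i=ctrl.camera_info(n); print(n,i)
E
```

```text
{'time_s': 0.0, 'joints': array([-1.47241391e+00,  3.13424521e-01,  1.49844328e+00, -1.66713965e-05,
        1.33098683e+00, -2.23392649e-01]), 'dq': array([ 0.00133068,  0.00075241, -0.00028454,  0.00121253,  0.00131491,
        0.00039982]), 'tau': array([-5.82089751e-05, -4.12262821e+01, -2.59743941e+01, -1.98570724e-04,
        4.06825668e-03,  2.29915372e-05]), 'eef_pos': array([ 165.99392629, -497.79565321,  230.74577863]), 'ee_rot': array([-6.30261680e-04,  9.87084980e-01,  1.60196268e-01,  3.13342163e-05]), 'force': array([-0.54045609, -0.0128138 , -0.65490806]), 'wrist_torque': array([-0.05623336,  0.02323927, -0.02064821]), 'grip_force': 0.0, 'grip_width': 1.0032295489260148}
scene {'K': array([[459.52538136,   0.        , 318.56773835],
       [  0.        , 459.52538136, 233.45247722],
       [  0.        ,   0.        ,   1.        ]]), 'dist': array([0.0057846, 0.       , 0.       , 0.       , 0.       ]), 'R': array([[-0.65828611, -0.75274413,  0.00597223],
       [-0.65731765,  0.57093147, -0.49190524],
       [ 0.36686905, -0.32774004, -0.87062826]]), 't': array([306.06687252, 492.44620473, 893.43270085])}
side {'K': array([[577.49488184,   0.        , 322.04615079],
       [  0.        , 577.49488184, 243.57827031],
       [  0.        ,   0.        ,   1.        ]]), 'dist': array([0.06306816, 0.        , 0.        , 0.        , 0.        ]), 'R': array([[-0.96556802, -0.25962513, -0.01652869],
       [-0.16664636,  0.66605843, -0.7270455 ],
       [ 0.19976835, -0.69925744, -0.6863903 ]]), 't': array([ 524.05909139,  229.83170817, 1206.94073324])}
```

View pics/scene0.png

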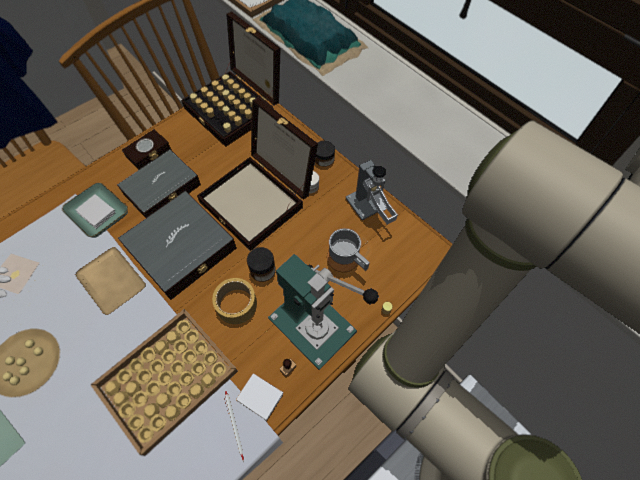

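View pics/side0.png

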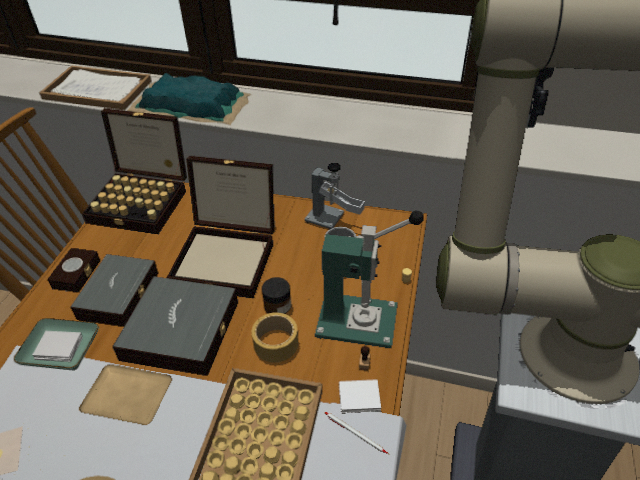

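Scene view: pot on its stand near (345,248) with the handle towards (364,265), dispenser at (370,195) with its plunger at (379,172) and spout near (388,215), press at (315,310), vial at (387,308), stamp at (288,367), jar near (314,183). In the side view the press hides the pot; the dispenser is at (330,195).

```bash
cat > h.py <<'E'
import numpy as np, cv2
from rig import ctrl
def ray(n,uv,info=None):
    i=info or ctrl.camera_info(n)
    p=cv2.undistortPoints(np.array([[uv]],float),i["K"],i["dist"])[0,0]
    R,t=np.array(i["R"]),np.array(i["t"])
    return -R.T@t, R.T@np.array([p[0],p[1],1.])
def onz(n,uv,z,info=None):
    c,d=ray(n,uv,info); return c+d*(z-c[2])/d[2]
def tri(a,b):
    (c,d),(e,f)=a,b
    s=np.linalg.lstsq(np.c_[d,-f],e-c,rcond=None)[0]
    p,q=c+d*s[0],e+f*s[1]; return (p+q)/2,np.linalg.norm(p-q)
def proj(n,X,info=None):
    i=info or ctrl.camera_info(n)
    return cv2.projectPoints(np.array([X],float),cv2.Rodrigues(np.array(i["R"]))[0],np.array(i["t"]),i["K"],i["dist"])[0][0,0]
E
python3 - <<'E'
from h import *
a=cv2.imread("pics/scene0.png")[150:290,300:420]; b=cv2.imread("pics/side0.png")[155:255,290:390]
a=cv2.resize(a,None,fx=4,fy=4,interpolation=cv2.INTER_CUBIC); b=cv2.resize(b,(320,320),interpolation=cv2.INTER_CUBIC)
o=np.zeros((560,800,3),np.uint8);o[:,:480]=a;o[:320,480:]=b
cv2.imwrite("pics/crop1.png",o)
E
```

```text
(no output)
```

View pics/crop1.png

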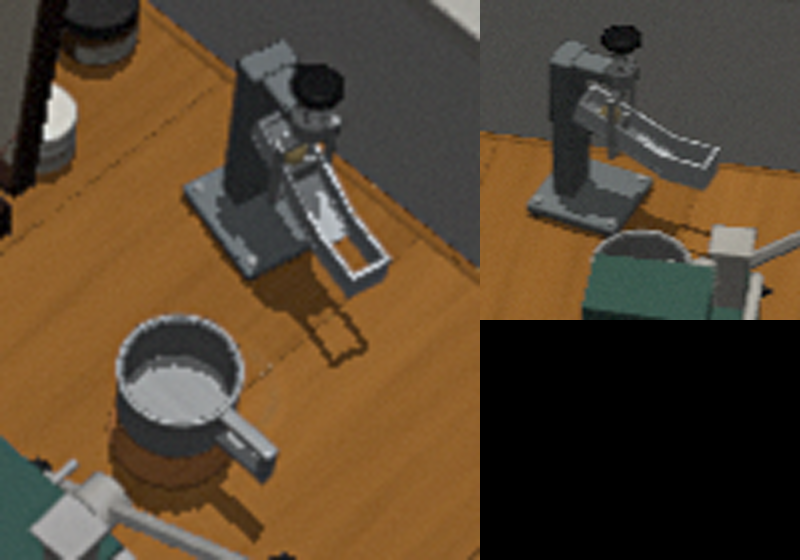

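```bash
python3 - <<'E'
from h import *
S=lambda u,v:(300+u/4-.4,150+v/4-.4); D=lambda u,v:(290+(u-480)/3.2-.3,155+v/3.2-.3)
print("plunger tri",tri(ray("scene",S(319,82)),ray("side",D(622,35))), "z179",onz("scene",S(319,82),178),onz("side",D(622,35),178))
L,R=onz("scene",S(352,279),84),onz("scene",S(391,258),84)
print("chute front scene",L,R,np.linalg.norm(L-R))
l,r=onz("side",D(706,168),84),onz("side",D(719,149),84)
print("side",l,r,np.linalg.norm(l-r)); F=(L+R)/2; f=(l+r)/2
P=onz("scene",S(319,82),178)
for q in (F,f):
  d=P-q; d[2]=0; print("len(78)",np.linalg.norm(d)); d/=np.linalg.norm(d); print("spout",P-58*d,"yaw",np.arctan2(d[1],d[0]))
# base corners z~? 
for c in [(183,188),(252,276)]: print("base",onz("scene",S(*c),8))
# pot
im=cv2.imread("pics/scene0.png")
t=np.linspace(0,2*np.pi,5)
e=[onz("scene",S(*c),86) for c in [(117,370),(245,370),(181,315),(181,426)]]
print("rim",e,np.linalg.norm(e[0]-e[1]),(e[0]+e[1])/2,(e[2]+e[3])/2)
c=(sum(e))/4; h=onz("scene",S(260,453),84); d=h-c; print("pot",c,"handle end",h,np.hypot(d[0],d[1]),np.arctan2(d[1],d[0]))
for n,uv,z in [("press","",0)][:0]: pass
for n,uv in [("press base a",(270,317)),("b",(318,365)),("c",(355,325)),("vial",(387,311)),("stamp",(288,372)),("jar",(312,190)) ]: print(n,onz("scene",uv,5)[:2])
for n,uv in [("press base l",(317,338)),("r",(393,342)),("rb",(398,305)),("vial",(407,279)),("stamp",(365,366))]: print("side",n,onz("side",uv,5)[:2])
E
```

```text
plunger tri (array([ 586.66840277, -289.05429938,  176.82708806]), np.float64(1.2105142704582)) z179 [ 585.4690021  -288.04222226  178.        ] [ 586.88840812 -287.95566928  178.        ]
chute front scene [ 512.40720835 -258.97257818   84.        ] [ 507.43730792 -287.10864075   84.        ] 28.571628009584803
side [ 512.98500898 -260.57105359   84.        ] [ 508.06362217 -285.72812254   84.        ] 25.633926074761003
len(78) 77.02180801855806
spout [ 528.57977472 -276.7455056   178.        ] yaw -0.1960239499905604
len(78) 76.41005556882
spout [ 528.58130864 -276.73778364  178.        ] yaw -0.19615968859633465
base [ 660.94288673 -265.48163124    8.        ]
base [ 581.840965   -252.71419907    8.        ]
rim [array([ 557.44830879, -111.7127851 ,   86.        ]), array([ 509.02256374, -167.45078031,   86.        ]), array([ 560.1573847 , -164.48623138,   86.        ]), array([ 506.74466667, -115.05517799,   86.        ])] 73.8361489568464 [ 533.23543626 -139.58178271   86.        ] [ 533.45102569 -139.77070469   86.        ]
pot [ 533.34323098 -139.6762437    86.        ] handle end [ 465.69219631 -137.8894425    84.        ] 67.67462707365716 3.1151867621049942
press base a [531.69774677  89.71900397]
b [377.33446088  78.30002683]
c [389.74224684 -44.39924474]
vial [ 365.40943296 -123.25791114]
stamp [408.71092882 137.01926804]
jar [ 736.39642901 -214.007527  ]
side press base l [527.87999757  96.68222057]
side r [368.59687539  66.61936582]
side rb [375.37751463 -37.69518362]
side vial [ 368.26331661 -122.19239389]
side stamp [413.6199518  140.71470673]
```

```bash
python3 - <<'E'
from h import *
S=lambda u,v:(300+u/4-.4,150+v/4-.4)
print("knob",tri(ray("scene",(371,296)),ray("side",(416.5,217))))
print("press top",tri(ray("scene",(294,262)),ray("side",(345,240))))
c=np.array([533.3,-139.7])
for uv in [(266,456),(262,460),(228,414),(240,424)]:
    h=onz("scene",S(*uv),84)[:2]-c; print(h,np.hypot(*h),np.arctan2(h[1],-h[0]))
i=ctrl.camera_info("wrist"); s=ctrl.sense()
from scipy.spatial.transform import Rotation as R
q=s["ee_rot"]; T=R.from_quat(q[[1,2,3,0]]).as_matrix(); print(T.round(3)); C=-i["R"].T@i["t"]
print("cam in tool",T.T@(C-s["eef_pos"]),"axis",T.T@i["R"][2],"K",i["K"][0])
E
```

```text
knob (array([357.0503516 , -21.71691274, 283.2536701 ]), np.float64(1.842531226363016))
press top (array([493.92131619,  30.35962154, 248.95997968]), np.float64(22.21020225761431))
[-71.17560855   0.56130025] 71.17782176318661 0.007885968660064404
[-71.49101363   3.99720185] 71.60267210610364 0.05585379429094605
[-37.86683075  -1.55666821] 37.89881379315873 -0.041085883578178446
[-46.97481362  -2.31540252] 47.03184244105756 -0.04925043767213904
[[ 0.949  0.316 -0.   ]
 [ 0.316 -0.949  0.001]
 [ 0.    -0.001 -1.   ]]
cam in tool [  70.24497547    0.24410296 -142.3801665 ] axis [-0.28060973  0.00145666  0.95982085] K [352.37711088   0.         322.03986595]
```

arm_command([
  {"dr": [0,0,0],"offset": [0.2,-0.14,0],"hand": 1},
  {"dr": [0,0,0.05],"offset": [0.33,-0.22,0],"hand": 1},
  {"dr": [0,0,0],"offset": [0.33,-0.22,0],"hand": 1},
  {"dr": [0,0,0],"offset": [0.33,-0.22,0],"hand": 1},
  {"dr": [0,0,0],"offset": [0.33,-0.22,0],"hand": 1},
  {"dr": [0,0,0],"offset": [0.33,-0.22,0],"hand": 1},
  {"dr": [0,0,0],"offset": [0.33,-0.22,0],"hand": 1},
  {"dr": [0,0,0],"offset": [0.2,-0.14,0],"hand": 1},
])

```text
time_s: 0.9
eef_pos: [385.7, -229.7, 231.2]
ee_rot: [-0.0, 0.99, 0.142, 0.0]
force: [0.2, -0.6, 0.4]
grip_width: 1.002
grip_force: 0.0
```

arm_command([
  {"dr": [0,0,0.12],"offset": [0,0,0],"hand": 1},
  {"dr": [0,0,0.12],"offset": [0,0,0],"hand": 1},
  {"dr": [0,0,0.12],"offset": [0,0,0],"hand": 1},
  {"dr": [0,0.11,0],"offset": [0,0,0],"hand": 1},
  {"dr": [0,0.11,0],"offset": [0,0,0],"hand": 1},
  {"dr": [0,0.11,0],"offset": [0,0,0],"hand": 1},
  {"dr": [0,0.11,0],"offset": [0,0,0],"hand": 1},
  {"dr": [0,0,0],"offset": [0,0,0],"hand": 1},
])

```text
time_s: 1.7
eef_pos: [383.3, -232.0, 230.8]
ee_rot: [-0.0, 0.985, -0.001, 0.172]
force: [0.5, 0.1, 0.1]
grip_width: 1.0
grip_force: 0.0
```

```bash
cat >> h.py <<'E'
from scipy.spatial.transform import Rotation as Ro
def tool():
    s=ctrl.sense(); q=s["ee_rot"]; return s, np.array(s["eef_pos"]), Ro.from_quat(np.array(q)[[1,2,3,0]]).as_matrix()
def go(tgt):
    s,p,T=tool(); print("t",s["time_s"],"tcp",p.round(1),"T",T.round(3).tolist(),"F",np.round(s["force"],1),"w",round(s["grip_width"],3),"g",s["grip_force"])
    print("units to",tgt,(T.T@(np.array(tgt)-p)/120).round(3))
E
python3 - <<'E'
from h import *
go([450,-138,160]); i=ctrl.camera_info("wrist")
im=ctrl.capture("wrist"); cv2.imwrite("pics/w1.png",im[:,:,::-1])
for X in [(533.3,-139.7,86),(459,-138,84),(473,-138,84)]: print(proj("wrist",X,i))
E
```

```text
t 1.7 tcp [ 383.3 -232.   230.8] T [[0.941, -0.002, 0.339], [-0.002, -1.0, 0.0], [0.339, -0.001, -0.941]] F [0.5 0.1 0.1] w 1.0 g 0.0
units to [450, -138, 160] [ 0.321 -0.784  0.743]
[216.51713766 106.78453737]
[213.60456564 190.26380079]
[213.90650822 174.48885949]
```

View pics/w1.png

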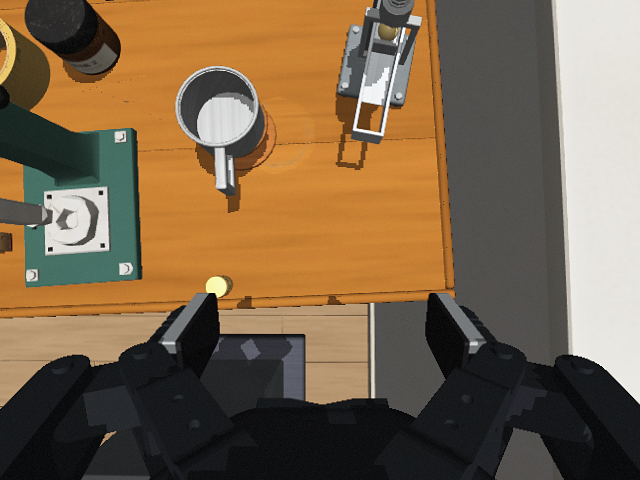

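Wrist view: pot rim centred at about (217,108), handle strip from about (222,150) to (222,188), chute's front top edge from (354,134) to (384,141), vial at (218,287).

```bash
python3 - <<'E'
from h import *
im=cv2.imread("pics/w1.png")
crop=cv2.resize(im[40:220,150:440],None,fx=2.75,fy=2.75,interpolation=cv2.INTER_CUBIC); cv2.imwrite("pics/w1c.png",crop)
print(crop.shape)
E
```

```text
(495, 798, 3)
```

View pics/w1c.png

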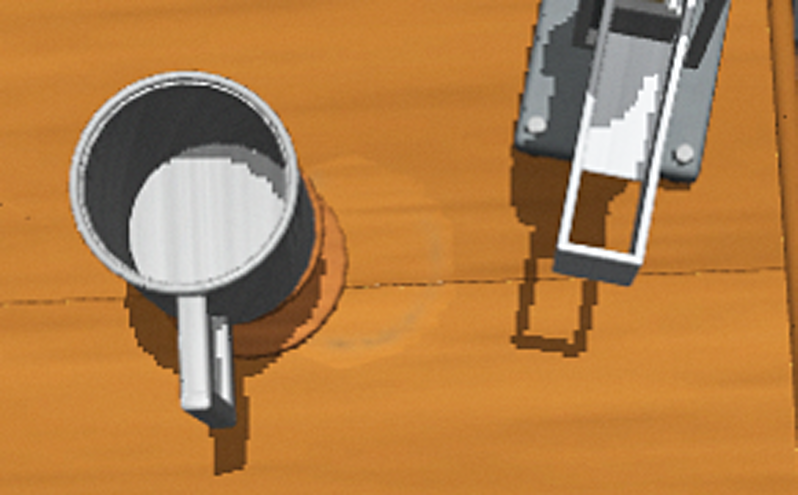

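```bash
python3 - <<'E'
from h import *
i=ctrl.camera_info("wrist")
W=lambda u,v:(150+u/2.75-.4,40+v/2.75-.4)
c=onz("wrist",W(185,184),86,i); a=onz("wrist",W(192,305),84,i); b=onz("wrist",W(196,404),84,i)
print("pot",c,"diam",np.linalg.norm(onz("wrist",W(70,184),86,i)-onz("wrist",W(300,184),86,i)))
print(a,b,np.linalg.norm((b-c)[:2]),np.arctan2(b[1]-c[1],-(b[0]-c[0])),np.arctan2(b[1]-a[1],-(b[0]-a[0])))
l,r=onz("wrist",W(557,250),84,i),onz("wrist",W(640,263),84,i); print("chute",l,r,np.linalg.norm(l-r))
E
```

```text
pot [ 533.6640914  -140.33697918   86.        ] diam 74.30149262191026
[ 494.56667803 -142.77618467   84.        ] [ 462.43298952 -144.635863     84.        ] 71.36070541572835 -0.06027810668557219 -0.05780868511979411
chute [ 512.33892395 -260.03599337   84.        ] [ 508.06741004 -286.72199032   84.        ] 27.025696367928845
```

arm_command([
  {"dr": [0,0,-0.076],"offset": [0.06,-0.2,0.1],"hand": 1},
  {"dr": [0,0,0],"offset": [0.08,-0.2,0.18],"hand": 1},
  {"dr": [0,0,0],"offset": [0.08,-0.2,0.18],"hand": 1},
  {"dr": [0,0,0],"offset": [0.05,-0.1,0.15],"hand": 1},
  {"dr": [0,0,0],"offset": [0,0,0],"hand": 1},
  {"dr": [0,0,0],"offset": [0,0,0],"hand": 1},
])

```text
time_s: 2.35
eef_pos: [436.6, -146.9, 172.5]
ee_rot: [0.005, 0.985, 0.03, 0.171]
force: [0.3, -0.9, 0.5]
grip_width: 1.007
grip_force: 0.0
```

```bash
python3 -c "
from h import *
go([446,-145.5,149]);go([480,-143.3,55])"
```

```text
t 2.35 tcp [ 436.6 -146.9  172.5] T [[0.939, 0.057, 0.338], [0.061, -0.998, 0.0], [0.337, 0.02, -0.941]] F [ 0.3 -0.9  0.5] w 1.007 g 0.0
units to [446, -145.5, 149] [ 0.008 -0.011  0.21 ]
t 2.35 tcp [ 436.6 -146.9  172.5] T [[0.939, 0.057, 0.338], [0.061, -0.998, 0.0], [0.337, 0.02, -0.941]] F [ 0.3 -0.9  0.5] w 1.007 g 0.0
units to [480, -143.3, 55] [ 0.011 -0.029  1.043]
```

arm_command([
  {"dr": [0,0,0],"offset": [0.011,-0.029,0.2],"hand": 1},
  {"dr": [0,0,0],"offset": [0,0,0.25],"hand": 1},
  {"dr": [0,0,0],"offset": [0,0,0.25],"hand": 1},
  {"dr": [0,0,0],"offset": [0,0,0.2],"hand": 1},
  {"dr": [0,0,0],"offset": [0,0,0.14],"hand": 1},
  {"dr": [0,0,0],"offset": [0,0,0],"hand": 1},
  {"dr": [0,0,0],"offset": [0,0,0],"hand": 1},
], grip_force=60)

```text
time_s: 3.05
eef_pos: [479.9, -144.1, 56.0]
ee_rot: [0.005, 0.985, 0.029, 0.172]
force: [-0.4, 0.4, -0.5]
grip_width: 0.997
grip_force: 0.0
```

```bash
python3 -c "
from h import *
go([480,-143.3,55])
i=ctrl.camera_info('wrist'); cv2.imwrite('pics/w2.png',ctrl.capture('wrist')[:,:,::-1])"
```

```text
t 3.05 tcp [ 479.9 -144.1   56. ] T [[0.939, 0.055, 0.339], [0.059, -0.998, -0.001], [0.339, 0.021, -0.941]] F [-0.4  0.4 -0.5] w 0.997 g 0.0
units to [480, -143.3, 55] [-0.001 -0.007  0.008]
```

View pics/w2.png

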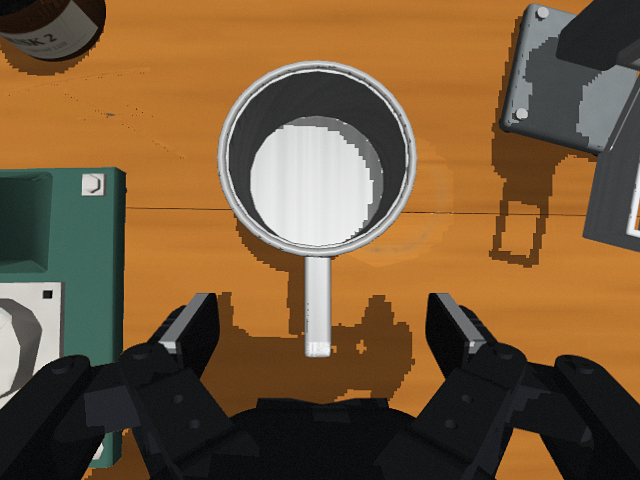

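The handle (305–330, 256–356) runs straight and is centred between the fingers (midpoint about x 322). I'll close on it and lift.

arm_command([
  {"dr": [0,0,0],"offset": [0,0,0],"hand": -1},
  {"dr": [0,0,0],"offset": [0,0,0],"hand": -1},
  {"dr": [0,0,0],"offset": [0,0,0],"hand": -1},
  {"dr": [0,0,0],"offset": [0,0,0],"hand": -1},
  {"dr": [0,0,0],"offset": [0,0,0],"hand": -1},
  {"dr": [0,0,0],"offset": [0,0,0],"hand": -1},
  {"dr": [0,0,0],"offset": [0,0,0],"hand": -1},
  {"dr": [0,0,0],"offset": [0,0,0],"hand": -1},
], grip_force=60)

```text
time_s: 3.9
eef_pos: [479.7, -143.1, 55.3]
ee_rot: [0.005, 0.985, 0.029, 0.172]
force: [-2.4, 1.4, 6.4]
grip_width: 0.102
grip_force: 58.9
```

arm_command([
  {"dr": [0,0,0],"offset": [0,0,0],"hand": -1},
  {"dr": [0,0,0],"offset": [0.014,0,-0.04],"hand": -1},
  {"dr": [0,0,0],"offset": [0.027,0,-0.08],"hand": -1},
  {"dr": [0,0,0],"offset": [0.027,0,-0.08],"hand": -1},
  {"dr": [0,0,0],"offset": [0,0,0],"hand": -1},
])

```text
time_s: 4.4
eef_pos: [479.8, -143.2, 82.2]
ee_rot: [0.006, 0.984, 0.029, 0.173]
force: [-0.6, 0.3, -1.3]
grip_width: 0.105
grip_force: 58.4
```

```bash
python3 -c "
from h import *
go([480,-143.3,80])
cv2.imwrite('pics/w3.png',ctrl.capture('wrist')[:,:,::-1]);cv2.imwrite('pics/s3.png',ctrl.capture('scene')[:,:,::-1])
a=cv2.imread('pics/w3.png')[:360,160:480];b=cv2.resize(cv2.imread('pics/s3.png')[170:310,270:450],(463,360),interpolation=cv2.INTER_CUBIC)
cv2.imwrite('pics/c3.png',np.hstack([a,b]))"
```

```text
t 4.4 tcp [ 479.8 -143.2   82.2] T [[0.938, 0.056, 0.341], [0.06, -0.998, -0.002], [0.34, 0.022, -0.94]] F [-0.6  0.3 -1.3] w 0.105 g 58.37689317762852
units to [480, -143.3, 80] [-0.005  0.     0.017]
```

View pics/c3.png

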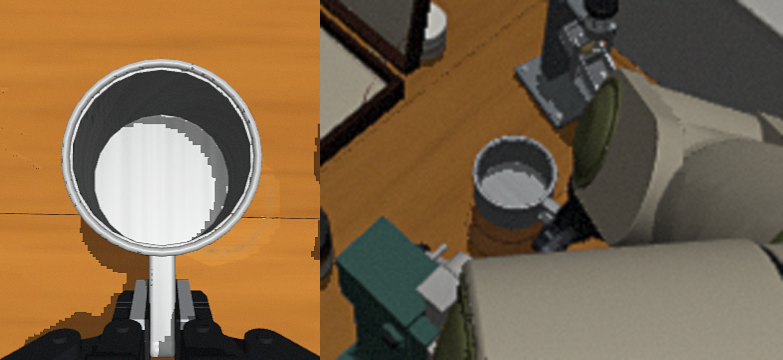

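Pot hangs level from the fingers, clear of the stand (rim centre at about (162,157) in the left half). I'll carry it to the front of the spout and lower it.

arm_command([
  {"dr": [0,0,0],"offset": [-0.087,0.092,-0.029],"hand": -1},
  {"dr": [0,0,0],"offset": [-0.174,0.185,-0.059],"hand": -1},
  {"dr": [0,0,0],"offset": [-0.174,0.185,-0.059],"hand": -1},
  {"dr": [0,0,0],"offset": [-0.174,0.185,-0.059],"hand": -1},
  {"dr": [0,0,0],"offset": [-0.174,0.185,-0.059],"hand": -1},
  {"dr": [0,0,0],"offset": [-0.087,0.092,-0.029],"hand": -1},
  {"dr": [0,0,0],"offset": [0,0,0],"hand": -1},
])

```text
time_s: 5.2
eef_pos: [374.4, -261.0, 80.4]
ee_rot: [0.005, 0.985, 0.028, 0.172]
force: [0.6, -0.1, -0.9]
grip_width: 0.106
grip_force: 58.5
```

arm_command([
  {"dr": [0,0,0],"offset": [-0.042,-0.003,0.115],"hand": -1},
  {"dr": [0,0,0],"offset": [-0.042,-0.003,0.115],"hand": -1},
  {"dr": [0,0,0],"offset": [-0.042,-0.003,0.115],"hand": -1},
  {"dr": [0,0,0],"offset": [-0.042,-0.003,0.115],"hand": -1},
  {"dr": [0,0,0],"offset": [0,0,0],"hand": -1},
  {"dr": [0,0,0],"offset": [0,0,0],"hand": -1},
])

```text
time_s: 5.8
eef_pos: [375.4, -258.9, 22.0]
ee_rot: [0.005, 0.985, 0.03, 0.172]
force: [-0.0, -0.2, -2.1]
grip_width: 0.105
grip_force: 58.4
```

```bash
python3 - <<'E'
from h import *
go([474.8,-280,23])
i=ctrl.camera_info('wrist'); im=ctrl.capture('wrist'); cv2.imwrite('pics/w4.png',im[:,:,::-1])
E
```

```text
t 5.8 tcp [ 375.4 -258.9   22. ] T [[0.939, 0.057, 0.339], [0.06, -0.998, 0.001], [0.338, 0.02, -0.941]] F [-0.  -0.2 -2.1] w 0.105 g 58.43334898352623
units to [474.8, -280, 23] [0.771 0.222 0.272]
```

View pics/w4.png

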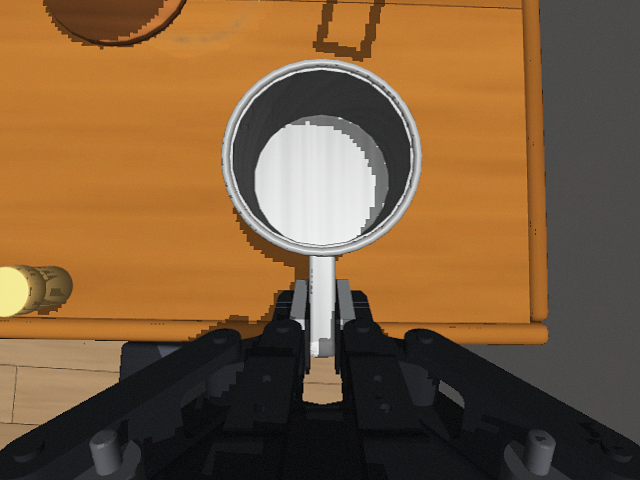

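Pot in the grip: rim centred at about (322,157), unchanged. I'll cast that ray to get the pot's position and the remaining shift.

```bash
python3 - <<'E'
from h import *
s,p,T=tool()
c=onz("wrist",(322,157),p[2]-15.3+46); l=onz("wrist",(222,157),p[2]+30.7); r=onz("wrist",(422,157),p[2]+30.7)
print("pot",c,np.linalg.norm(l-r),c-p)
d=np.array([528.5,-276.7])-c[:2]; print("shift",d,(T.T@np.array([d[0],d[1],0])/120).round(3),(T.T@np.array([0,0,-6.7])/120).round(3))
E
```

```text
pot [ 429.59592781 -256.21326716   52.97953254] 73.67064717942561 [54.14997385  3.0324985  30.7       ]
shift [ 98.90407219 -20.48673284] [0.764 0.217 0.279] [-0.019 -0.001  0.053]
```

arm_command([
  {"dr": [0,0,0],"offset": [0.115,0.035,0.042],"hand": -1},
  {"dr": [0,0,0],"offset": [0.145,0.04,0.053],"hand": -1},
  {"dr": [0,0,0],"offset": [0.145,0.04,0.053],"hand": -1},
  {"dr": [0,0,0],"offset": [0.145,0.04,0.053],"hand": -1},
  {"dr": [0,0,0],"offset": [0.145,0.04,0.053],"hand": -1},
  {"dr": [0,0,0],"offset": [0.069,0.022,0.025],"hand": -1},
  {"dr": [0,0,0],"offset": [0,0,0],"hand": -1},
  {"dr": [0,0,0],"offset": [0,0,0],"hand": -1},
])

```text
time_s: 6.65
eef_pos: [473.4, -279.6, 21.9]
ee_rot: [0.005, 0.985, 0.029, 0.172]
force: [-1.0, -0.7, -1.7]
grip_width: 0.106
grip_force: 58.5
```

```bash
python3 -c "
from h import *
go([474.4,-279.6,15.8])"
```

```text
t 6.65 tcp [ 473.4 -279.6   21.9] T [[0.939, 0.056, 0.338], [0.06, -0.998, 0.0], [0.338, 0.02, -0.941]] F [-1.  -0.7 -1.7] w 0.106 g 58.453778475522995
units to [474.4, -279.6, 15.8] [-0.01  -0.001  0.05 ]
```

Lower gently to contact.

arm_command([
  {"dr": [0,0,0],"offset": [-0.003,0,0.018],"hand": -1},
  {"dr": [0,0,0],"offset": [-0.004,0,0.018],"hand": -1},
  {"dr": [0,0,0],"offset": [-0.003,0,0.014],"hand": -1},
  {"dr": [0,0,0],"offset": [0,0,0],"hand": -1},
  {"dr": [0,0,0],"offset": [0,0,0],"hand": -1},
])

```text
time_s: 7.15
eef_pos: [474.8, -280.1, 15.8]
ee_rot: [0.005, 0.985, 0.029, 0.172]
force: [-2.0, -0.2, 0.8]
grip_width: 0.108
grip_force: 58.8
```

```bash
python3 -c "
from h import *
go([474.4,-279.6,15.8])"
```

```text
t 7.15 tcp [ 474.8 -280.1   15.8] T [[0.939, 0.056, 0.339], [0.059, -0.998, -0.0], [0.338, 0.02, -0.941]] F [-2.  -0.2  0.8] w 0.108 g 58.77211935818195
units to [474.4, -279.6, 15.8] [-0.003 -0.004 -0.001]
```

arm_command([
  {"dr": [0,0,0],"offset": [0,0,0.004],"hand": -1},
  {"dr": [0,0,0],"offset": [0,0,0],"hand": 0.5},
  {"dr": [0,0,0],"offset": [0,0,0],"hand": 0.5},
  {"dr": [0,0,0],"offset": [0,0,0],"hand": 0.5},
  {"dr": [0,0,0],"offset": [0,0,0],"hand": 0.5},
  {"dr": [0,0,0],"offset": [0,0,0],"hand": 0.5},
  {"dr": [0,0,0],"offset": [0,0,0],"hand": 0.5},
])

```text
time_s: 7.85
eef_pos: [475.0, -280.0, 15.3]
ee_rot: [0.005, 0.985, 0.029, 0.172]
force: [0.4, 0.1, 0.6]
grip_width: 0.745
grip_force: 0.0
```

```bash
python3 -c "
from h import *
go([474.4,-279.6,15.8])
cv2.imwrite('pics/w5.png',ctrl.capture('wrist')[:,:,::-1])"
```

```text
t 7.85 tcp [ 475.  -280.    15.3] T [[0.939, 0.056, 0.339], [0.059, -0.998, -0.0], [0.338, 0.02, -0.941]] F [0.4 0.1 0.6] w 0.745 g 0.0
units to [474.4, -279.6, 15.8] [-0.003 -0.004 -0.005]
```

View pics/w5.png

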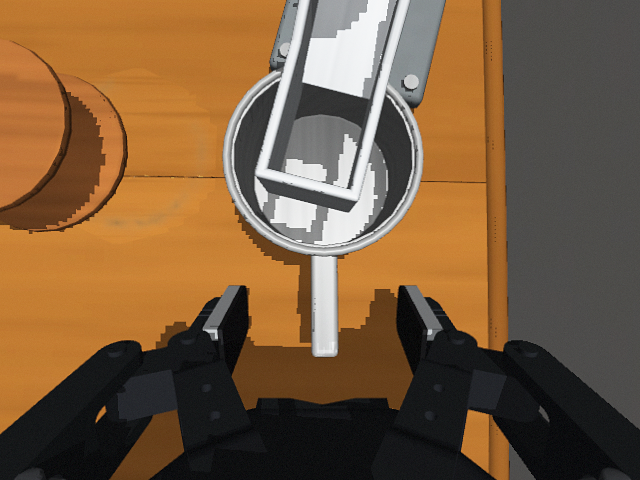

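Pot stands free under the spout: rim centred at about (323,157) with the chute mouth inside it, and the fingers are open either side of the handle. I'll back off, rise, straighten the tool and shut the hand.

arm_command([
  {"dr": [0,0,0],"offset": [0,0,-0.1],"hand": 0.5},
  {"dr": [0,0,0],"offset": [0,0,-0.3],"hand": 0.5},
  {"dr": [0,0,0],"offset": [0,0,-0.35],"hand": 0.5},
  {"dr": [0,0,0],"offset": [0,0,-0.35],"hand": 0.5},
  {"dr": [0,0,0],"offset": [0.089,0,-0.25],"hand": 0.5},
  {"dr": [0,0,0],"offset": [0.089,0,-0.25],"hand": 0.5},
  {"dr": [0,0,0],"offset": [0.089,0,-0.25],"hand": 0.5},
  {"dr": [0,0,0],"offset": [0.089,0,-0.25],"hand": 0.5},
])

```text
time_s: 8.7
eef_pos: [429.1, -277.2, 269.1]
ee_rot: [0.006, 0.985, 0.029, 0.172]
force: [0.6, -0.4, 0.4]
grip_width: 0.756
grip_force: 0.0
```

arm_command([
  {"dr": [0,-0.11,0],"offset": [0,0,0],"hand": -1},
  {"dr": [0,-0.11,0],"offset": [0,0,0],"hand": -1},
  {"dr": [0,-0.11,0],"offset": [0,0,0],"hand": -1},
  {"dr": [0,-0.11,0],"offset": [0,0,0],"hand": -1},
  {"dr": [0,0,0],"offset": [0,0,0],"hand": -1},
  {"dr": [0,0,0],"offset": [0,0,0],"hand": -1},
  {"dr": [0,0,0],"offset": [0,0,0],"hand": -1},
])

```text
time_s: 9.4
eef_pos: [429.3, -277.5, 267.2]
ee_rot: [0.01, 1.0, 0.028, 0.001]
force: [0.6, -0.5, 0.2]
grip_width: 0.001
grip_force: 0.0
```

```bash
python3 - <<'E'
from h import *
go([586.3,-288.3,195]); i=ctrl.camera_info("wrist")
im=ctrl.capture("wrist"); cv2.imwrite("pics/w6.png",im[:,:,::-1])
print(proj("wrist",(586.3,-288.3,179),i),proj("wrist",(528.5,-276.7,46),i))
g=cv2.cvtColor(im,cv2.COLOR_RGB2GRAY)
u,v=proj("wrist",(586.3,-288.3,179),i).astype(int)
m=(g<45).astype(np.uint8); n,l,st,ce=cv2.connectedComponentsWithStats(m)
for k in range(1,n):
    if st[k,4]>150: print(st[k],ce[k],onz("wrist",ce[k],175,i))
E
```

```text
t 9.4 tcp [ 429.3 -277.5  267.2] T [[0.998, 0.055, 0.002], [0.055, -0.998, -0.02], [0.001, 0.02, -1.0]] F [ 0.6 -0.5  0.2] w 0.001 g 0.0
units to [586.3, -288.3, 195] [1.301 0.15  0.606]
[351.81450639 -24.63152141] [321.24554429 101.26625152]
[332   0  38  10 277] [350.1299639    3.63537906] [ 573.25937499 -288.71970571  175.        ]
[ 80  79  31 151 581] [ 95.2616179  155.60068847] [ 477.27885852 -130.32281816  175.        ]
[   0   86   42   47 1274] [ 14.46389325 111.47645212] [502.25507706 -82.42198087 175.        ]
[    7   257   631   223 75896] [304.05317803 404.85824022] [ 287.10091431 -273.50779805  175.        ]
```

View pics/w6.png

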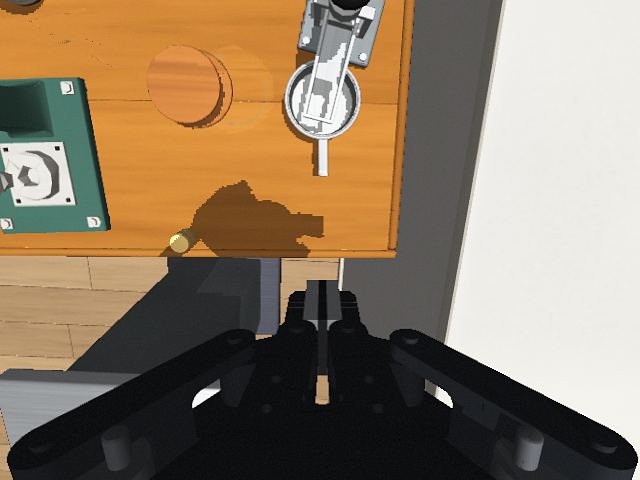

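Pot seen at rim centre (322,101), where the spout's axis projects (321,101); the plunger head is at the top edge (350,3). I'll move closer above it and measure.

arm_command([
  {"dr": [0,0,0],"offset": [0.16,0.03,0.05],"hand": -1},
  {"dr": [0,0,0],"offset": [0.25,0.035,0.07],"hand": -1},
  {"dr": [0,0,0],"offset": [0.25,0.035,0.07],"hand": -1},
  {"dr": [0,0,0],"offset": [0.25,0.035,0.07],"hand": -1},
  {"dr": [0,0,0],"offset": [0,0,0],"hand": -1},
  {"dr": [0,0,0],"offset": [0,0,0],"hand": -1},
])

```text
time_s: 10.05
eef_pos: [539.3, -288.3, 235.7]
ee_rot: [0.01, 1.0, 0.028, -0.0]
force: [0.5, -0.3, -0.3]
grip_width: -0.003
grip_force: 0.0
```

```bash
python3 - <<'E'
from h import *
go([586.3,-288.3,190]); i=ctrl.camera_info("wrist")
im=ctrl.capture("wrist"); cv2.imwrite("pics/w7.png",im[:,:,::-1])
u,v=proj("wrist",(586.3,-288.3,179),i); print(u,v)
g=cv2.cvtColor(im,cv2.COLOR_RGB2GRAY)
m=(g<50).astype(np.uint8); n,l,st,ce=cv2.connectedComponentsWithStats(m)
for k in range(1,n):
    if st[k,4]>400 and st[k,0]>100: print(st[k],ce[k],onz("wrist",ce[k],174,i))
E
```

```text
t 10.05 tcp [ 539.3 -288.3  235.7] T [[0.998, 0.056, 0.0], [0.056, -0.998, -0.02], [-0.001, 0.02, -1.0]] F [ 0.5 -0.3 -0.3] w -0.003 g 0.0
units to [586.3, -288.3, 190] [0.391 0.015 0.381]
323.3706550041588 175.1372588619224
[ 296  146   54   55 1709] [322.14803979 175.29081334] [ 585.59074476 -287.75920178  174.        ]
```

View pics/w7.png

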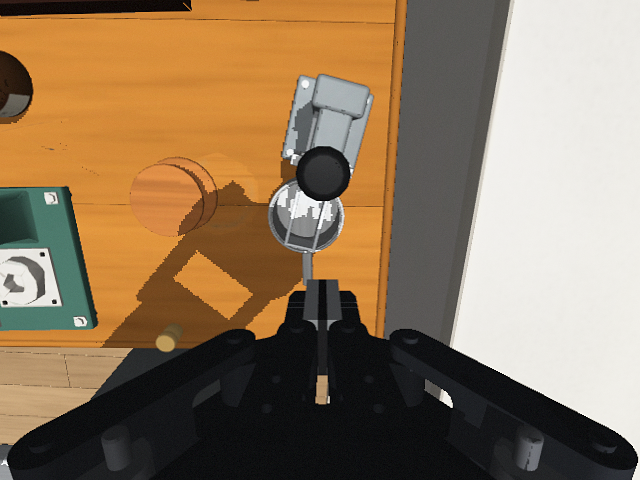

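Plunger head centred at about (323,174), matching the earlier fix (586,-288). I'll go over it, down to just above it, then press.

arm_command([
  {"dr": [0,0,0],"offset": [0.13,0.005,0],"hand": -1},
  {"dr": [0,0,0],"offset": [0.13,0.004,0],"hand": -1},
  {"dr": [0,0,0],"offset": [0.13,0.004,0.1],"hand": -1},
  {"dr": [0,0,0],"offset": [0,0,0.18],"hand": -1},
  {"dr": [0,0,0],"offset": [0,0,0.14],"hand": -1},
  {"dr": [0,0,0],"offset": [0,0,0],"hand": -1},
  {"dr": [0,0,0],"offset": [0,0,0],"hand": -1},
])

```text
time_s: 10.8
eef_pos: [586.2, -288.5, 187.0]
ee_rot: [0.011, 1.0, 0.028, 0.001]
force: [0.2, 0.2, 1.5]
grip_width: -0.005
grip_force: 0.0
```

arm_command([
  {"dr": [0,0,0],"offset": [0,0,0.05],"hand": -1},
  {"dr": [0,0,0],"offset": [0,0,0.05],"hand": -1},
  {"dr": [0,0,0],"offset": [0,0,0.04],"hand": -1},
  {"dr": [0,0,0],"offset": [0,0,0.03],"hand": -1},
  {"dr": [0,0,0],"offset": [0,0,0],"hand": -1},
])

```text
time_s: 11.3
eef_pos: [586.9, -288.8, 165.7]
ee_rot: [0.011, 1.0, 0.028, 0.001]
force: [-0.5, 0.4, 7.3]
grip_width: -0.004
grip_force: 3.5
```

Spring force 7.3 N at z 165.7; go on slowly to the stop.

arm_command([
  {"dr": [0,0,0],"offset": [0,0,0.015],"hand": -1},
  {"dr": [0,0,0],"offset": [0,0,0.012],"hand": -1},
  {"dr": [0,0,0],"offset": [0,0,0.008],"hand": -1},
  {"dr": [0,0,0],"offset": [0,0,0],"hand": -1},
  {"dr": [0,0,0],"offset": [0,0,0],"hand": -1},
])

```text
time_s: 11.8
eef_pos: [587.0, -288.9, 163.0]
ee_rot: [0.011, 1.0, 0.028, 0.001]
force: [-2.7, 1.6, 12.2]
grip_width: 0.003
grip_force: 6.1
```

arm_command([
  {"dr": [0,0,0],"offset": [0,0,0.008],"hand": -1},
  {"dr": [0,0,0],"offset": [0,0,0],"hand": -1},
  {"dr": [0,0,0],"offset": [0,0,0],"hand": -1},
  {"dr": [0,0,0],"offset": [0,0,0],"hand": -1},
  {"dr": [0,0,0],"offset": [0,0,0],"hand": -1},
  {"dr": [0,0,0],"offset": [0,0,0],"hand": -1},
  {"dr": [0,0,0],"offset": [0,0,0],"hand": -1},
  {"dr": [0,0,0],"offset": [0,0,0],"hand": -1},
])

```text
time_s: 12.6
eef_pos: [587.1, -288.9, 162.9]
ee_rot: [0.011, 1.0, 0.028, 0.001]
force: [-3.8, 3.1, 16.7]
grip_width: 0.001
grip_force: 8.6
```

arm_command([
  {"dr": [0,0,0],"offset": [0,0,0],"hand": -1},
  {"dr": [0,0,0],"offset": [0,0,0],"hand": -1},
  {"dr": [0,0,0],"offset": [0,0,0],"hand": -1},
  {"dr": [0,0,0],"offset": [0,0,0],"hand": -1},
  {"dr": [0,0,0],"offset": [0,0,0],"hand": -1},
  {"dr": [0,0,0],"offset": [0,0,0],"hand": -1},
  {"dr": [0,0,0],"offset": [0,0,0],"hand": -1},
  {"dr": [0,0,0],"offset": [0,0,0],"hand": -1},
])

```text
time_s: 13.4
eef_pos: [587.1, -288.9, 162.9]
ee_rot: [0.011, 1.0, 0.028, 0.001]
force: [-4.9, 2.1, 16.6]
grip_width: -0.001
grip_force: 8.6
```

arm_command([
  {"dr": [0,0,0],"offset": [0,0,-0.08],"hand": -1},
  {"dr": [0,0,0],"offset": [0,0,-0.15],"hand": -1},
  {"dr": [0,0,0],"offset": [0,0,-0.25],"hand": -1},
  {"dr": [0,0,0],"offset": [-0.2,0,-0.2],"hand": -1},
  {"dr": [0,0,0],"offset": [-0.3,0,-0.2],"hand": -1},
  {"dr": [0,0,0],"offset": [-0.3,0,0],"hand": -1},
  {"dr": [0,0,0],"offset": [-0.3,0,0],"hand": -1},
  {"dr": [0,0,0],"offset": [-0.3,0,0],"hand": -1},
])

```text
time_s: 14.2
eef_pos: [417.3, -295.6, 265.4]
ee_rot: [0.01, 1.0, 0.028, -0.0]
force: [0.5, -0.4, -0.4]
grip_width: -0.001
grip_force: 0.0
```

arm_command([
  {"dr": [0,0.11,0],"offset": [0,0,0],"hand": -1},
  {"dr": [0,0.11,0],"offset": [0,0,0],"hand": -1},
  {"dr": [0,0,0],"offset": [0,0,0],"hand": -1},
])

```text
time_s: 14.5
eef_pos: [417.6, -296.0, 265.6]
ee_rot: [0.008, 0.996, 0.028, 0.087]
force: [0.5, -0.5, -0.5]
grip_width: -0.0
grip_force: 0.0
```

```bash
python3 - <<'E'
from h import *
go([0,0,0]); i=ctrl.camera_info("wrist")
a=ctrl.capture("wrist"); u,v=proj("wrist",(550,-280,60),i).astype(int); print(u,v,proj("wrist",(586.3,-288.3,179),i))
b=ctrl.capture("scene"); c=ctrl.capture("side")
cv2.imwrite("pics/w8.png",a[:,:,::-1])
y=max(0,v-65); a=a[y:y+130,u-65:u+65]; b=b[160:250,340:430]; c=c[150:240,290:380]
cv2.imwrite("pics/c8.png",np.hstack([cv2.resize(x,(260,390),interpolation=cv2.INTER_CUBIC) if 0 else cv2.resize(x,(266,266),interpolation=cv2.INTER_CUBIC) for x in (a,b,c)])[:,:,::-1])
E
```

```text
t 14.5 tcp [ 417.6 -296.   265.6] T [[0.983, 0.054, 0.173], [0.057, -0.998, -0.01], [0.172, 0.02, -0.985]] F [ 0.5 -0.5 -0.5] w -0.0 g 0.0
units to [0, 0, 0] [-3.664 -2.694  1.554]
307 105 [320.35176253   0.7637756 ]
```

View pics/c8.png

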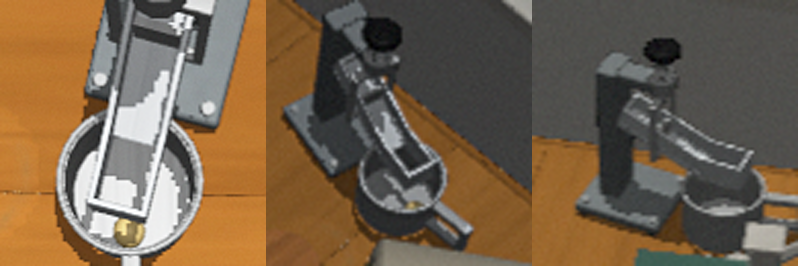

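The pill lies on the pot's floor at the front (crop 1 at about (130,232)), the chute is empty, the plunger head is back up, and the arm is clear.

```bash
python3 -c "
from rig import ctrl
print(ctrl.finish_job())"
```

```text
the job is handed in; nothing more can be done
None
```

I handed the job in at 14.5 s: the pot stands let go and centred under the spout with the pill on its floor, the plunger was pressed to its stop and has come back up, and the arm is clear without having come near the jar, stamp or vial; the hand-in gave no verdict.

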